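# Unload the cheese press on to the draining rack

### The job

Unload the cheese press: wind its two-armed crank anticlockwise (seen from above) until the ram is clear of the mould, draw the mould out of the front of the press, and set it down gently, standing on the draining rack beside the other mould. Keep the mould upright all the way, leave the ram wound up, and do not disturb anything else on the worktop.

Things in the scene. Friction and masses are not known exactly. Their poses are not given: they have to be found in the camera images.
- press: cheese press, fixed. Origin on the table under the screw's axis; z up; open front faces -x. Wooden board x -155 to +95, y -85 to +85 mm, flat top at z 20, no lip. Two columns, diameter 16, at x 0, y -70 and +70; crosshead 32 (x) by 170 (y), z 142 to 170, nuts to z 181. A vertical screw on the axis carries the ram (below the crosshead) and the crank (above).
- ram (a joint): height in m of the ram (steel disc, diameter 40, 14 thick) above its lowest position, 0 to 0.045, a stop at each end. Its flat foot is at z 79 mm of the press + this value; the rim of the mould on the board is at z 105, so foot and rim are level at 0.026. It starts inside the mould. The crank moves it 20 mm a turn.
- crank (a joint): angle of the crank in rad, anticlockwise from above positive, which RAISES ram and crank together, 20 mm a turn (ram = 0.020 * crank / 2 pi); starts at 0 to 2.2, can turn over 2 turns. At 0 the arm of grip_a points along the press's +x. About 0.2 N m turns it; it stays where it is left.
- crank_hub (a point): on the screw's axis, at the top face of the crank's arms: z 200 mm of the press + the ram's value. The crank is a steel bar, 14 wide and 10 thick, over a hub of diameter 30 whose top is 6 above the arms; it rises with the ram. Its arms' ends are discs of diameter 20.
- grip_a_mid (a point): middle of one of the crank's two identical upright handgrips: black round sleeves, diameter 20, 43 high, that spin freely on their pins; centre 60 mm from the screw's axis; this point is 24 above the top of the arms and 20 below the sleeve's top.
- grip_b_mid (a point): the same for the other handgrip, on the other arm.
- mould: the mould in the press, to be unloaded: an upright steel cup with whey holes and a white cheese in it, outer diameter 62, height 85, wall 3.5, the cheese's top 33 below the rim, 0.6 to 0.95 kg. Origin at the centre of its underside, z up; its one side knob points to its -x. It starts on the board under the ram, its knob towards the press's front.
- mould_knob (a point): centre of the mould's side knob: black ball, diameter 24, 45 above the mould's underside, 58 from its axis, on a stem of diameter 10. The mould swivels on the ball: it serves to drag the mould, not to carry it.
- rack: the draining rack, a fixed shallow steel tray 270 (x) x 160 (y); origin at the centre of its underside, z up. Its floor is at z = 12; a rim 6 thick stands to z = 24, inside 258 x 148. Its -x end, nearer the robot, is free.
- mould2: another mould of the same shape that already stands on the +x half of the rack, its knob to one side; to be left alone.
- canister: a tall square storage canister, 94 x 94, 330 high (with a button to 335), close beside the press, left or right; it does not budge. Origin at the centre of its underside.
- jar: a closed glass jar, 72 across, 110 mm high, standing loose; origin at the centre of its underside. To be left alone. It stands on the other side of the press from the canister.
- mill: a slim waisted steel pepper mill, 50 across, 178 mm high, standing loose; origin at the centre of its underside. To be left alone.
- sauce: a sauce bottle, 52 across, 190 mm high, standing loose; origin at the centre of its underside. To be left alone.
- tin1: a food tin, 74 across, 105 mm high, standing loose; origin at the centre of its underside. To be left alone.
- tin2: a food tin, 74 across, 105 mm high, standing loose; origin at the centre of its underside. To be left alone.
- honey: a honey jar, 64 across, 90 mm high, standing loose; origin at the centre of its underside. To be left alone.
There are look-alikes about, which are no part of the job. What is shaped like the mould but red is not meant.

How it is judged (in metres and radians):
On the way:
1. the ram is wound up clear of the mould, the mould still standing in the press (value of joint ram above 0.027 m and horizontal distance between mould and press below 0.04 m), for 0.1 s.
At the end, for the whole second after the job is handed in: The mould stands upright (within 0.06 rad) and at rest on the floor of the draining rack, wholly inside its rim; the ram is still wound up above the rim's height (ram joint over 0.026); the other mould, jars, tins, mill and bottle are within 30 mm of where they stood (z of mould in the frame of rack between 0.008 and 0.016 m and x of mould in the frame of rack between -0.1 and 0.1 m and y of mould in the frame of rack between -0.045 and 0.045 m and angle between mould's own z axis and vertical below 0.06 rad and linear speed of mould below 0.02 m/s and value of joint ram above 0.026 m and distance of each of jar, mill, sauce, tin1, tin2, honey, mould2 from where it was at the start of the episode below 0.03 m); the robot touches nothing.
It fails at once if the mould is tipped more than 0.35 rad (angle between mould's own z axis and vertical above 0.35 rad).
It fails at once if a bystander is pushed more than 30 mm or tipped over (distance of any of jar, mill, sauce, tin1, tin2, honey, mould2 from where it was at the start of the episode above 0.03 m or angle between any of jar, mill, sauce, tin1, tin2, honey, mould2's own z axis and vertical above 0.4 rad).
It fails at once if the mould is set down hard on the rack (over 80 N) (contact force between mould and rack above 80 N).
It also fails if it takes over 72 s, if anything falls off the work surface, if the arm or the gripper's body presses on something with over 40 N, if the wrist force passes 120 N, or if a joint passes its speed limit or range.

### The arm

A 6-joint arm with a two-finger parallel gripper is mounted at the origin on the work surface. World frame = base frame: x ahead of the robot, y to its left, z up, the work surface at z = 0. Lengths are in mm, angles in degrees, forces in N, time in s.
With the tool pointing down it reaches from about 300 to 850 mm from the base axis. Payload 4.2 kg.
Tool frame: the origin (TCP) lies midway between the tips of the shut fingers; the grasp point (between the pads) lies 19 mm behind it; z points along the fingers, y is the line along which they close (so a half turn about z gives the same grasp; the last joint's range is limited). The gripper opens to 91 mm and grips with 3 to 60 N. Pads are 32 mm wide; open, the fingers measure 118 mm over their backs; the gripper's body (76 mm by 178 mm) begins 60 mm behind the grasp point.
Start: joints at [74.943, 18.312, 89.639, -0, 72.044, -1.146], TCP at [138.244, 558.15, 213.976] pointing down, gripper open.
Joint ranges: [-177.97, 177.97], [-48.28, 115.42], [12.27, 149.76], [-77.06, 257.06], [2.81, 150.46], [-146.56, 146.56]. Speed limits (degrees/s): [147.25, 147.25, 180, 180, 180, 180].

### API

Orientations are given as [roll, pitch, yaw] about the fixed x, y, z axes, in that order (R = Rz(yaw) Ry(pitch) Rx(roll)).
In Python, from workcell import state, grab_frame, camera_model, workorder gives the robot as it stands.
- The arm moves only by the tool carry_out, never from a script. Its argument "commands" is a list of rows, each a list of 7 numbers: the turn, a rotation vector about the tool's x, y, z in degrees, then the shift along the tool's x, y, z in mm, then the opening, from -1 (shut) to 1 (fully open). In form: [[ax, ay, az, dx, dy, dz, hand], ...]. A call has 1 to 20 rows; each row is the pose to reach, as a shift and turn from the pose commanded when the call began, along the tool's axes at that moment; what a row does not reach only later rows make up. A row lasts 1/10 s, in which the tool goes at most 50 mm and 8.59 degrees, less where a joint would pass 70% of its speed; a pose out of reach is approached as far as the arm can. A call with a gripper value outside its range is refused whole. The fingers move at their own pace and stop on an object; "force" is the grip in N (left out, the last holds). Time passes only in rows, so rows that repeat a pose let the fingers close. It gives the time, the measured TCP pose, the force, the opening and the grip force at its end, in the units of the state.
- state(): the state, without advancing time (a new reading comes with each control period).
- grab_frame(name): name is "side" or "top"; returns the picture (400x640x3 uint8, red, green, blue); there is no depth.
- camera_model(name): a dict with "fx", "fy", "cx", "cy" (pixels), "origin" and "rotation" of the camera in the world. Camera axes: x right, y up, looking along -z (the intrinsics and any distortion apply to the point x, -y, -z); pixel columns grow to the right and rows downward; lengths in mm; the calibration is good to about 2 mm. A picture is of the moment at which its call begins. camera_model takes no time and is no camera call.
- workorder.job_done(): hands the job in; it is judged then, once.
The state is a dict: "time_s": time; "qpos": joint angles; "qvel": joint speeds; "effort": joint torques, N m; "ee_pos": TCP position; "ee_rot": TCP orientation; "force": force on the tool from outside, world axes, zero at the start; "torque": the same for the moment, N m; "gripper_width": finger opening in mm; "gripper_force": force on a finger pad.
Only numpy, scipy, OpenCV 4.12 (cv2) and the standard library are available. Lean on these libraries where they do the work, as an engineer would, in place of code of your own. Each camera call takes 0.05 s, during which the arm holds its last target. There are 200 camera calls.

## Working session

There is one attempt and no reset: what is moved stays moved. The work goes in short steps, Python scripts to look and compute and a tool call to move; the robot and the scene stay as the last step left them, time stands still between calls to the robot, and variables do not carry over. Pictures are saved under pics/ and viewed, at most 10 in all, crops included, and the job is handed in when it is done.

Besides the shell and the picture viewer there is one more tool, called after "Emit:" as name(argument=value, ...), one argument or row to a line, values as JSON. carry_out: Moves the arm, as the interface text tells. Its arguments: {"type":"object","properties":{"commands":{"type":"array"},"force":{"type":"number"}},"required":["commands"]}

```bash
mkdir -p pics; ls; python3 - <<'E'
from workcell import state, grab_frame, camera_model
import cv2
for n in("side","top"):
    m=camera_model(n);print(n,m)
    cv2.imwrite(f"pics/{n}0.png",grab_frame(n)[:,:,::-1])
print(state())
E
```

```text
pics
side {'fx': 417.9802714358289, 'fy': 417.9802714358289, 'cx': 318.565159747596, 'cy': 202.5465534729147, 'origin': array([-257.51838116, -723.426828  , 1058.00044181]), 'rotation': array([ 51.05419978,   1.29766082, -46.20830131])}
top {'fx': 416.5854012863146, 'fy': 416.5854012863146, 'cx': 315.89676502598917, 'cy': 200.72364804254605, 'origin': array([ 327.76737143,   61.55619044, 1304.05434164]), 'rotation': array([ 10.26234281,   1.30692708, -89.98102883])}
{'time_s': 0.1, 'qpos': array([ 7.49436335e+01,  1.83468887e+01,  8.96980831e+01, -1.47639516e-03,
        7.20429724e+01, -1.14703858e+00]), 'qvel': array([ 0.04317855, -0.05780451, -0.23190139,  0.08078695, -0.0476766 ,
       -0.02792518]), 'effort': array([-3.44406556e-05, -4.13332415e+01, -2.32511115e+01,  7.28493906e-02,
        4.21574665e-02, -4.37191215e-05]), 'ee_pos': array([138.12675696, 557.71335171, 213.22429877]), 'ee_rot': array([-1.79912045e+02, -3.56994143e-04,  1.66091128e+02]), 'force': array([-0.37671816,  0.42711166,  0.01656931]), 'torque': array([ 0.03038119, -0.00554496, -0.01446456]), 'gripper_force': 0.0, 'gripper_width': 91.32848838565704}
```

View pics/side0.png

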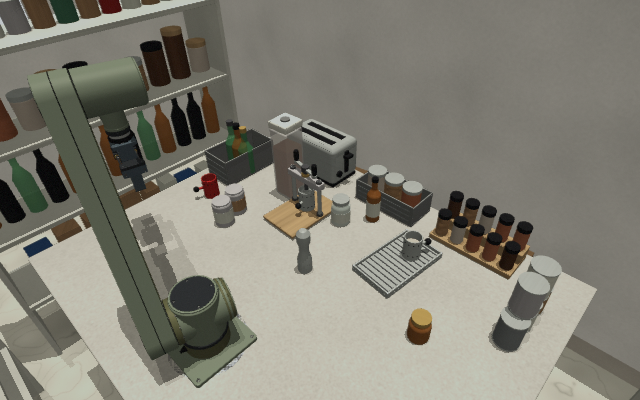

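View pics/top0.png

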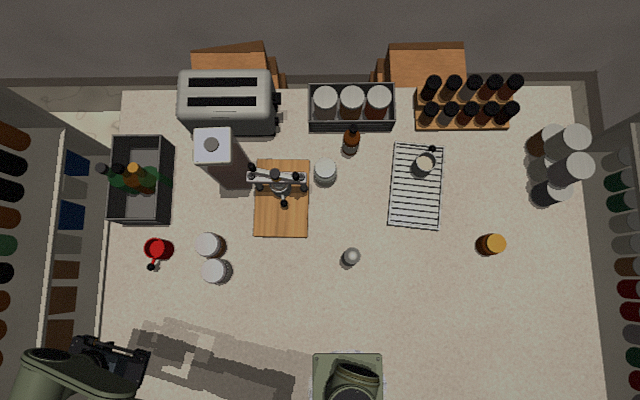

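The side view shows the press at about (305,195), the rack at (398,262), and the canister to the left of the press. In the top view the press board spans (253–309, 159–237), the canister top is at (212,145), and the rack spans (388–443, 143–230). I'll enlarge these areas.

```bash
cat > h.py <<'E'
import numpy as np, cv2
from scipy.spatial.transform import Rotation as R
from workcell import state, grab_frame, camera_model
def ray(n,u,v):
    m=camera_model(n); r=R.from_euler('xyz',m['rotation'],degrees=True)
    d=r.apply([(u-m['cx'])/m['fx'],-(v-m['cy'])/m['fy'],-1.]); return np.array(m['origin']),d
def onz(n,u,v,z):
    o,d=ray(n,u,v); return (o+d*(z-o[2])/d[2])
def proj(n,p):
    m=camera_model(n); r=R.from_euler('xyz',m['rotation'],degrees=True)
    c=r.inv().apply(np.atleast_2d(p)-m['origin']); return np.c_[m['cx']+m['fx']*c[:,0]/-c[:,2],m['cy']-m['fy']*c[:,1]/-c[:,2]]
def tri(a,b):
    o1,d1=ray('top',*a);o2,d2=ray('side',*b)
    s=np.linalg.lstsq(np.c_[d1,-d2],o2-o1,rcond=None)[0]; p=o1+s[0]*d1;q=o2+s[1]*d2
    return (p+q)/2,np.linalg.norm(p-q)
E
python3 - <<'E'
from h import *
a=cv2.imread('pics/top0.png');b=cv2.imread('pics/side0.png')
A=cv2.resize(a[130:245,235:315],None,fx=5,fy=5,interpolation=cv2.INTER_CUBIC)
B=cv2.resize(b[145:240,260:340],None,fx=5,fy=5,interpolation=cv2.INTER_CUBIC)
C=np.zeros((575,800,3),np.uint8);C[:,:400]=A;C[:475,400:]=B
cv2.imwrite('pics/crop0.png',C)
print(proj('top',[0,0,0]),proj('side',[0,0,0]),proj('top',[138,558,214]),proj('side',[138,558,214]))
E
```

```text
[[346.95116844 389.60779092]] [[207.464145   340.45549164]] [[128.77081337 352.61657142]] [[136.55578279 182.62478843]]
```

View pics/crop0.png

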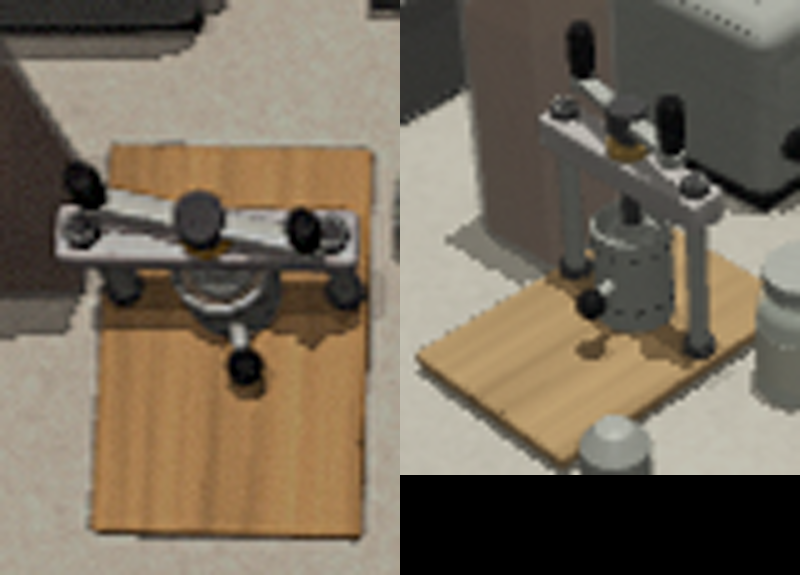

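The crop shows the board corners clearly, two black grips (top 85,185 and 303,230; side 580,50 and 670,125), the hub and the knob (245,367 / 591,303).

```bash
python3 - <<'E'
from h import *
np.set_printoptions(precision=1,suppress=True)
T=lambda u,v:(235+u/5,130+v/5); S=lambda u,v:(260+(u-400)/5,145+v/5)
P=[onz('top',*T(*c),20) for c in((95,530),(362,537),(371,150),(110,145))]
for p in P:print(p)
P=np.array(P); f=(P[0]+P[1])/2; r=(P[3]+P[2])/2; ax=(r-f)/np.linalg.norm(r-f)
print('len',np.linalg.norm(r-f),np.linalg.norm(P[0]-P[1]),np.linalg.norm(P[3]-P[2]),'yaw',np.degrees(np.arctan2(ax[1],ax[0])),'axis',f+ax*155)
print('side corners',onz('side',*S(418,360),20),onz('side',*S(562,462),20))
for n,a,b in(('gL',(85,185),(580,50)),('gR',(303,230),(670,125)),('hub',(200,203),(628,100)),('knob',(245,367),(591,303))):print(n,*tri(T(*a),S(*b)))
# rack, others
t=cv2.imread('pics/top0.png')
for n,u,v,z in(('canTL',194,129,330),('canTR',231,128,330),('canBL',195,167,330),('canBR',233,163,330),('rackTL',397,143,24),('rackTR',443,148,24),('rackBL',388,225,24),('rackBR',440,230,24),('m2',424,163,97),('jar',325,170,105),('mill',351,256,170),('sauce',351,140,150),('tinA',210,243,105),('tinB',216,270,105),('honey',493,243,88)):
  print(n,onz('top',u,v,z))
E
```

```text
[450.  282.6  20. ]
[445.4 117.1  20. ]
[692.4 112.3  20. ]
[696.8 279.6  20. ]
len 246.9331308590931 165.5525822922014 167.30885513464668 yaw -0.9015489940765702 axis [602.7 197.4  20. ]
side corners [449.7 277.1  20. ] [446.8 114.5  20. ]
gL [615.9 256.6 227.6] 2.024792139703017
gR [590.7 139.5 227.3] 2.274664808870197
hub [607.9 197.2 214.2] 0.766585049515584
knob [545.1 185.   68.6] 3.544163900403657
canTL [685.4 385.1 330. ]
canTR [687.2 293.3 330. ]
canBL [588.5 377.6 330. ]
canBR [598.  285.2 330. ]
rackTL [ 745.7 -167.8   24. ]
rackTR [ 728.1 -312.6   24. ]
rackBL [ 482.8 -131.2   24. ]
rackBR [ 467.  -289.5   24. ]
m2 [ 659.2 -232.6   97. ]
jar [637.3  62.  105. ]
mill [381.3  -7.3 170. ]
sauce [714.5 -13.3 150. ]
tinA [421.9 395.  105. ]
tinB [344.9 374.3 105. ]
honey [ 422.1 -421.9   88. ]
```

```bash
cat >> h.py <<'E'
def tool(yaw,tx=0,ty=0): # vertical tool with yaw, tilted about world x then world y
    return R.from_euler('y',ty,degrees=True)*R.from_euler('x',tx,degrees=True)*R.from_euler('xyz',[180,0,yaw],degrees=True)
def rel(p0,R0,p,Rt): # row
    return np.round(np.r_[(R0.inv()*Rt).as_rotvec(degrees=True),R0.inv().apply(np.array(p)-p0)],1)
E
python3 - <<'E'
from h import *
p0=[138.244,558.15,213.976];R0=tool(166.091)
print(rel(p0,R0,[400,200,300],tool(90,25)),rel(p0,R0,[591.5,105,306],tool(90,25)))
print(tool(90,25).as_matrix().round(2), tool(90,25).as_euler('xyz',degrees=True))
E
```

```text
[ -16.6   21.2   74.8 -340.2 -284.7  -86. ] [ -16.6   21.2   74.8 -548.9 -330.9  -92. ]
[[ 0.    1.    0.  ]
 [ 0.91 -0.    0.42]
 [ 0.42  0.   -0.91]] [180. -25.  90.]
```

Emit:
carry_out(
  commands=[
    [-16.6,21.2,74.8,-340,-285,-86,1],
    [-16.6,21.2,74.8,-340,-285,-86,1],
    [-16.6,21.2,74.8,-340,-285,-86,1],
    [-16.6,21.2,74.8,-340,-285,-86,1],
    [-16.6,21.2,74.8,-340,-285,-86,1],
    [-16.6,21.2,74.8,-340,-285,-86,1],
    [-16.6,21.2,74.8,-340,-285,-86,1],
    [-16.6,21.2,74.8,-340,-285,-86,1],
    [-16.6,21.2,74.8,-340,-285,-86,1],
    [-16.6,21.2,74.8,-340,-285,-86,1],
    [-16.6,21.2,74.8,-549,-331,-92,0.2],
    [-16.6,21.2,74.8,-549,-331,-92,0.2],
    [-16.6,21.2,74.8,-549,-331,-92,0.2],
    [-16.6,21.2,74.8,-549,-331,-92,0.2],
    [-16.6,21.2,74.8,-549,-331,-92,0.2],
    [-16.6,21.2,74.8,-549,-331,-92,0.2],
    [-16.6,21.2,74.8,-549,-331,-92,0.2],
    [-16.6,21.2,74.8,-549,-331,-92,0.2],
  ],
)

```text
time_s: 1.9
ee_pos: [590.1, 106.0, 306.1]
ee_rot: [-180.0, -25.0, 90.1]
force: [-0.7, -0.3, -0.1]
gripper_width: 54.7
gripper_force: 0.0
```

Emit:
carry_out(
  commands=[
    [0,0,0,0,0,20,0.2],
    [0,0,0,0,0,40,0.2],
    [0,0,0,0,0,60,0.2],
    [0,0,0,0,0,75,0.2],
    [0,0,0,0,0,88,0.2],
    [0,0,0,0,0,98,0.2],
    [0,0,0,0,0,98,0.2],
  ],
  force=15,
)

```text
time_s: 2.6
ee_pos: [590.5, 147.1, 216.3]
ee_rot: [-179.9, -25.0, 90.0]
force: [-0.6, -0.0, 0.6]
gripper_width: 54.6
gripper_force: 0.0
```

```bash
python3 - <<'E'
from h import *
print(state()['force'],state()['ee_pos'])
a=grab_frame('top')[130:245,235:315,::-1];b=grab_frame('side')[130:225,260:340,::-1]
A=cv2.resize(a,None,fx=5,fy=5,interpolation=cv2.INTER_CUBIC)
B=cv2.resize(b,None,fx=5,fy=5,interpolation=cv2.INTER_CUBIC)
C=np.zeros((575,800,3),np.uint8);C[:,:400]=A;C[:475,400:]=B
cv2.imwrite('pics/crop1.png',C)
E
```

```text
[-0.63943949 -0.00674318  0.5995533 ] [590.46203185 147.0502543  216.28488065]
```

View pics/crop1.png

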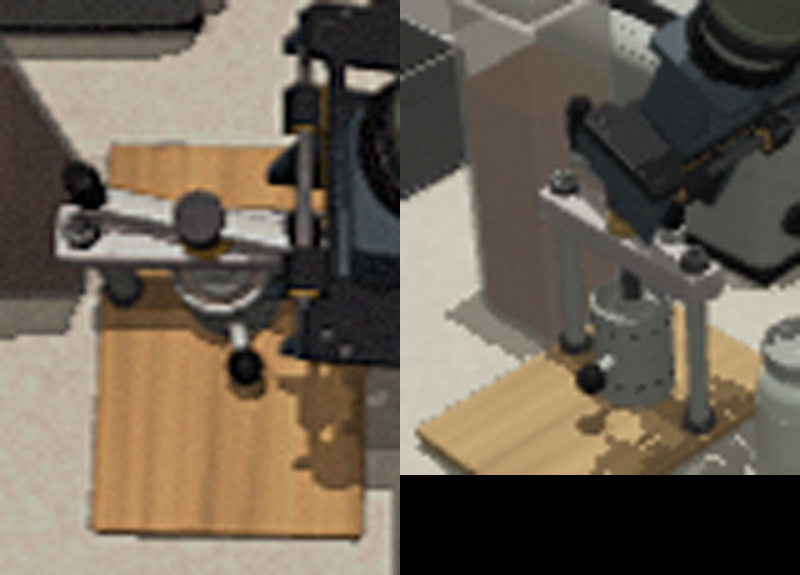

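The fingers straddle the right grip (top crop about 303,230). I'll close on it and check.

Emit:
carry_out(
  commands=[
    [0,0,0,0,0,0,-1],
    [0,0,0,0,0,0,-1],
    [0,0,0,0,0,0,-1],
    [0,0,0,0,0,0,-1],
    [0,0,0,0,0,0,-1],
    [0,0,0,0,0,0,-1],
  ],
  force=15,
)

```text
time_s: 3.3
ee_pos: [591.4, 146.2, 217.3]
ee_rot: [-180.0, -25.0, 90.0]
force: [-0.8, -0.8, 1.1]
gripper_width: 19.7
gripper_force: 15.0
```

```bash
cat > circ.py <<'E'
import sys; from h import *
# rows for crank circle in tool axes: start angle, step, n, hub centre-relative radius 60
a0,st,n=map(float,sys.argv[1:4]); t=tool(90,25)
for i in range(1,int(n)+1):
    a=np.radians([a0,a0+st*i]); d=60*np.array([np.cos(a[1])-np.cos(a[0]),np.sin(a[1])-np.sin(a[0]),0]); d[2]=20*st*i/360
    print([0,0,0]+np.round(t.inv().apply(d)).astype(int).tolist()+[-1],end=', ')
E
python3 circ.py -101.5 12 20
```

```text
[0, 0, 0, -1, 12, -1, -1], [0, 0, 0, 1, 25, -1, -1], [0, 0, 0, 5, 37, 0, -1], [0, 0, 0, 11, 48, 2, -1], [0, 0, 0, 19, 57, 5, -1], [0, 0, 0, 28, 64, 9, -1], [0, 0, 0, 39, 69, 13, -1], [0, 0, 0, 50, 72, 18, -1], [0, 0, 0, 62, 72, 22, -1], [0, 0, 0, 73, 69, 27, -1], [0, 0, 0, 84, 64, 31, -1], [0, 0, 0, 93, 56, 35, -1], [0, 0, 0, 101, 47, 38, -1], [0, 0, 0, 107, 36, 40, -1], [0, 0, 0, 111, 24, 41, -1], [0, 0, 0, 112, 11, 41, -1], [0, 0, 0, 111, -1, 39, -1], [0, 0, 0, 108, -13, 37, -1], [0, 0, 0, 102, -24, 34, -1], [0, 0, 0, 95, -33, 30, -1],
```

Gripped (19.7 mm). I'll do the first 8 steps and check the force.

Emit:
carry_out(
  commands=[
    [0,0,0,-1,12,-1,-1],
    [0,0,0,1,25,-1,-1],
    [0,0,0,5,37,0,-1],
    [0,0,0,11,48,2,-1],
    [0,0,0,19,57,5,-1],
    [0,0,0,28,64,9,-1],
    [0,0,0,39,69,13,-1],
    [0,0,0,50,72,18,-1],
  ],
)

```text
time_s: 4.1
ee_pos: [663.8, 200.4, 222.6]
ee_rot: [180.0, -25.0, 90.0]
force: [-5.9, -4.0, 7.0]
gripper_width: 19.6
gripper_force: 15.0
```

```bash
python3 circ.py -5.5 12 18
```

```text
[0, 0, 0, 12, 0, 5, -1], [0, 0, 0, 23, -3, 9, -1], [0, 0, 0, 34, -8, 13, -1], [0, 0, 0, 43, -15, 17, -1], [0, 0, 0, 51, -25, 20, -1], [0, 0, 0, 57, -36, 22, -1], [0, 0, 0, 60, -48, 23, -1], [0, 0, 0, 62, -60, 23, -1], [0, 0, 0, 61, -73, 22, -1], [0, 0, 0, 58, -85, 19, -1], [0, 0, 0, 52, -95, 16, -1], [0, 0, 0, 45, -105, 12, -1], [0, 0, 0, 36, -112, 7, -1], [0, 0, 0, 26, -117, 2, -1], [0, 0, 0, 15, -119, -4, -1], [0, 0, 0, 4, -119, -10, -1], [0, 0, 0, -7, -117, -16, -1], [0, 0, 0, -17, -111, -21, -1],
```

Emit:
carry_out(
  commands=[
    [0,0,0,12,0,5,-1],
    [0,0,0,23,-3,9,-1],
    [0,0,0,34,-8,13,-1],
    [0,0,0,43,-15,17,-1],
    [0,0,0,51,-25,20,-1],
    [0,0,0,57,-36,22,-1],
    [0,0,0,60,-48,23,-1],
    [0,0,0,62,-60,23,-1],
    [0,0,0,61,-73,22,-1],
    [0,0,0,58,-85,19,-1],
    [0,0,0,52,-95,16,-1],
    [0,0,0,45,-105,12,-1],
    [0,0,0,36,-112,7,-1],
    [0,0,0,26,-117,2,-1],
    [0,0,0,15,-119,-4,-1],
    [0,0,0,4,-119,-10,-1],
    [0,0,0,-7,-117,-16,-1],
    [0,0,0,-17,-111,-21,-1],
  ],
)

```text
time_s: 5.9
ee_pos: [551.8, 174.7, 234.5]
ee_rot: [-179.9, -25.2, 90.0]
force: [-1.1, 5.0, 4.5]
gripper_width: 19.4
gripper_force: 15.0
```

```bash
python3 circ.py 210.5 12 19
```

```text
[0, 0, 0, -9, 7, -5, -1], [0, 0, 0, -16, 17, -9, -1], [0, 0, 0, -21, 28, -12, -1], [0, 0, 0, -25, 40, -14, -1], [0, 0, 0, -25, 52, -16, -1], [0, 0, 0, -24, 65, -16, -1], [0, 0, 0, -20, 77, -14, -1], [0, 0, 0, -14, 87, -12, -1], [0, 0, 0, -6, 97, -9, -1], [0, 0, 0, 4, 104, -6, -1], [0, 0, 0, 14, 109, -1, -1], [0, 0, 0, 26, 111, 3, -1], [0, 0, 0, 37, 111, 8, -1], [0, 0, 0, 49, 109, 12, -1], [0, 0, 0, 59, 103, 17, -1], [0, 0, 0, 69, 96, 20, -1], [0, 0, 0, 77, 87, 23, -1], [0, 0, 0, 83, 76, 25, -1], [0, 0, 0, 86, 64, 26, -1],
```

Emit:
carry_out(
  commands=[
    [0,0,0,-9,7,-5,-1],
    [0,0,0,-16,17,-9,-1],
    [0,0,0,-21,28,-12,-1],
    [0,0,0,-25,40,-14,-1],
    [0,0,0,-25,52,-16,-1],
    [0,0,0,-24,65,-16,-1],
    [0,0,0,-20,77,-14,-1],
    [0,0,0,-14,87,-12,-1],
    [0,0,0,-6,97,-9,-1],
    [0,0,0,4,104,-6,-1],
    [0,0,0,14,109,-1,-1],
    [0,0,0,26,111,3,-1],
    [0,0,0,37,111,8,-1],
    [0,0,0,49,109,12,-1],
    [0,0,0,59,103,17,-1],
    [0,0,0,69,96,20,-1],
    [0,0,0,77,87,23,-1],
    [0,0,0,83,76,25,-1],
    [0,0,0,86,64,26,-1],
    [0,0,0,86,64,26,-1],
  ],
)

```text
time_s: 7.9
ee_pos: [615.5, 263.8, 247.2]
ee_rot: [-180.0, -25.0, 90.0]
force: [-0.3, -1.0, 6.6]
gripper_width: 19.5
gripper_force: 15.0
```

Emit:
carry_out(
  commands=[
    [0,0,0,0,0,0,0.2],
    [0,0,0,0,0,0,0.2],
    [0,0,0,0,0,0,0.2],
    [0,0,0,0,0,-25,0.2],
    [0,0,0,0,0,-60,0.2],
    [0,0,0,0,0,-100,0.2],
    [0,0,0,0,0,-140,0.2],
    [0,0,0,0,-50,-140,0.2],
    [0,0,0,0,-100,-140,0.2],
    [0,0,0,0,-150,-140,0.2],
    [0,0,0,0,-200,-140,0.2],
    [0,0,0,-80,-250,-140,0.2],
    [0,0,0,-120,-250,-140,0.2],
    [0,0,0,-120,-250,-140,0.2],
    [0,0,0,-120,-250,-140,0.2],
  ],
)

```text
time_s: 9.4
ee_pos: [364.8, 93.9, 320.9]
ee_rot: [-179.7, -25.0, 89.7]
force: [0.4, 1.0, 0.3]
gripper_width: 54.5
gripper_force: 0.0
```

```bash
python3 - <<'E'
from h import *
print(state()['force'],state()['ee_pos'])
t=grab_frame('top')[:,:,::-1];s=grab_frame('side')[:,:,::-1]
cv2.imwrite('pics/t2.png',t);cv2.imwrite('pics/s2.png',s)
a=t[130:245,235:315];b=s[130:225,260:340]
A=cv2.resize(a,None,fx=5,fy=5,interpolation=cv2.INTER_CUBIC)
B=cv2.resize(b,None,fx=5,fy=5,interpolation=cv2.INTER_CUBIC)
C=np.zeros((575,800,3),np.uint8);C[:,:400]=A;C[:475,400:]=B
cv2.imwrite('pics/crop2.png',C)
E
```

```text
[0.41554266 1.03820565 0.27104075] [364.77311456  93.88038846 320.86722078]
```

View pics/crop2.png

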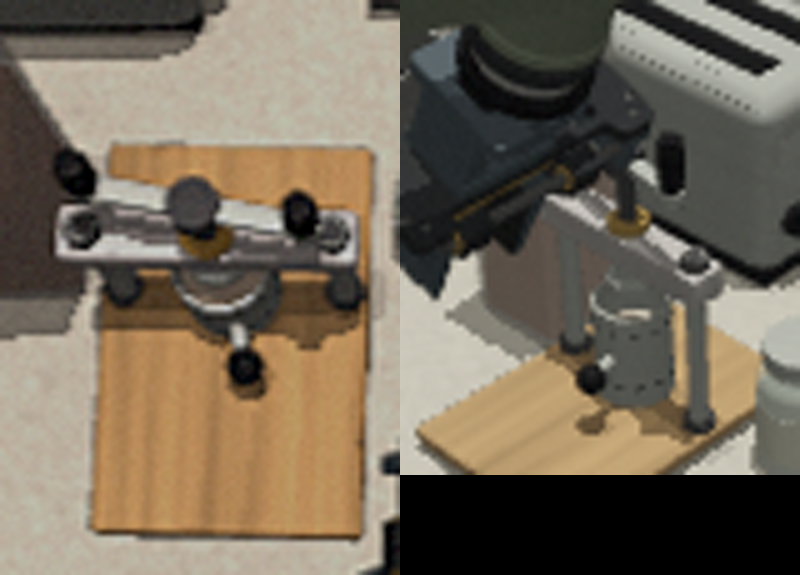

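The ram is up clear of the rim, with the cheese now visible below it. The crank lies across the press, so the front is free, and the knob is at crop (244,367) top and (592,378) side.

```bash
python3 - <<'E'
from h import *
k,e=tri((235+244.5/5,130+367/5),(260+191.5/5,130+378/5));print(k.round(1),e,onz('top',283.9,203.4,65),onz('side',298.3,205.6,65))
print('hub top',onz('top',235+194/5,130+195/5,240), 'rim side/top ', onz('top',235+228/5,130+290/5,105))
k=np.array([545.,185,65]); p0=[364.8,93.9,320.9];R0=tool(90,25);Rt=tool(180,0,-20);z=Rt.apply([0,0,1]);print(z)
tcp=k+13*z;print(tcp,rel(p0,R0,tcp-110*z,Rt),rel(p0,R0,[450,150,280],Rt))
E
```

```text
[545.3 185.1  68.3] 4.097335073096706 [544.28887543 186.72152222  65.        ] [549.77159936 187.06146378  65.        ]
hub top [605.96033886 197.04597077 240.        ] rim side/top  [583.4195841  193.07606077 105.        ]
[ 3.42020143e-01  1.22464680e-16 -9.39692621e-01]
[549.44626186 185.          52.78399593] [  4.  -35.2 -91.8  12.9 147.  187.8] [  4.  -35.2 -91.8  33.6  85.2  60.8]
```

Emit:
carry_out(
  commands=[
    [4,-35.2,-91.8,34,85,61,0.3],
    [4,-35.2,-91.8,34,85,61,0.3],
    [4,-35.2,-91.8,34,85,61,0.3],
    [4,-35.2,-91.8,34,85,61,0.3],
    [4,-35.2,-91.8,34,85,61,0.3],
    [4,-35.2,-91.8,34,85,61,0.3],
    [4,-35.2,-91.8,34,85,61,0.3],
    [4,-35.2,-91.8,34,85,61,0.3],
    [4,-35.2,-91.8,34,85,61,0.3],
    [4,-35.2,-91.8,34,85,61,0.3],
    [4,-35.2,-91.8,34,85,61,0.3],
    [4,-35.2,-91.8,34,85,61,0.3],
    [4,-35.2,-91.8,14,148,188,0.3],
    [4,-35.2,-91.8,14,148,188,0.3],
    [4,-35.2,-91.8,14,148,188,0.3],
    [4,-35.2,-91.8,14,148,188,0.3],
    [4,-35.2,-91.8,14,148,188,0.3],
    [4,-35.2,-91.8,14,148,188,0.3],
  ],
)

```text
time_s: 11.3
ee_pos: [515.2, 189.0, 160.4]
ee_rot: [179.9, 20.2, 180.0]
force: [-0.1, -0.0, -0.3]
gripper_width: 59.2
gripper_force: 0.0
```

Emit:
carry_out(
  commands=[
    [0,0,0,3,-2.5,20,0.3],
    [0,0,0,3,-2.5,45,0.3],
    [0,0,0,3,-2.5,70,0.3],
    [0,0,0,3,-2.5,90,0.3],
    [0,0,0,3,-2.5,105,0.3],
    [0,0,0,3,-2.5,113,0.3],
    [0,0,0,3,-2.5,113,0.3],
    [0,0,0,3,-2.5,113,-1],
    [0,0,0,3,-2.5,113,-1],
    [0,0,0,3,-2.5,113,-1],
    [0,0,0,3,-2.5,113,-1],
    [0,0,0,3,-2.5,113,-1],
    [0,0,0,3,-2.5,113,-1],
  ],
  force=20,
)

```text
time_s: 12.6
ee_pos: [550.7, 186.0, 51.5]
ee_rot: [179.9, 20.1, 180.0]
force: [-1.6, 1.0, 3.3]
gripper_width: 22.6
gripper_force: 20.0
```

Emit:
carry_out(
  commands=[
    [0,0,0,5,0,-1.8,-1],
    [0,0,0,14,0,-5.1,-1],
    [0,0,0,23,0,-8.4,-1],
    [0,0,0,32,0,-11.6,-1],
    [0,0,0,41,0,-14.9,-1],
    [0,0,0,50,0,-18.2,-1],
    [0,0,0,59,0,-21.5,-1],
    [0,0,0,68,0,-24.7,-1],
    [0,0,0,77,0,-28,-1],
    [0,0,0,86,0,-31.3,-1],
    [0,0,0,94,0,-34.2,-1],
    [0,0,0,98,0,-35.7,-1],
    [0,0,0,98,0,-35.7,-1],
  ],
)

```text
time_s: 13.9
ee_pos: [445.1, 185.4, 51.1]
ee_rot: [-180.0, 20.0, 180.0]
force: [-2.2, -1.0, 8.5]
gripper_width: 22.5
gripper_force: 20.0
```

Emit:
carry_out(
  commands=[
    [0,0,0,0,0,0,0.3],
    [0,0,0,0,0,0,0.3],
    [0,0,0,0,0,0,0.3],
    [0,0,0,0,0,0,0.3],
    [0,0,0,0,0,-20,1],
    [0,0,0,0,0,-50,1],
    [0,0,0,0,0,-90,1],
    [0,0,0,0,0,-130,1],
    [0,0,0,0,-40,-170,1],
    [0,0,0,0,-80,-190,1],
    [0,0,0,0,-120,-190,1],
    [0,0,0,0,-120,-190,1],
  ],
)

```text
time_s: 15.1
ee_pos: [380.4, 61.2, 230.3]
ee_rot: [-180.0, 20.1, 179.5]
force: [0.1, 0.2, -0.0]
gripper_width: 91.1
gripper_force: 0.0
```

```bash
python3 - <<'E'
from h import *
print(state()['force'],state()['ee_pos'])
t=grab_frame('top')[:,:,::-1];s=grab_frame('side')[:,:,::-1]
cv2.imwrite('pics/t3.png',t);cv2.imwrite('pics/s3.png',s)
a=t[150:250,245:325];b=s[165:245,255:335]
A=cv2.resize(a,None,fx=5,fy=5,interpolation=cv2.INTER_CUBIC)
B=cv2.resize(b,None,fx=5,fy=5,interpolation=cv2.INTER_CUBIC)
C=np.zeros((500,800,3),np.uint8);C[:,:400]=A;C[:400,400:]=B
cv2.imwrite('pics/crop3.png',C)
E
```

```text
[ 0.05663894  0.16480363 -0.03859344] [380.42741739  61.15477738 230.26002621]
```

View pics/crop3.png

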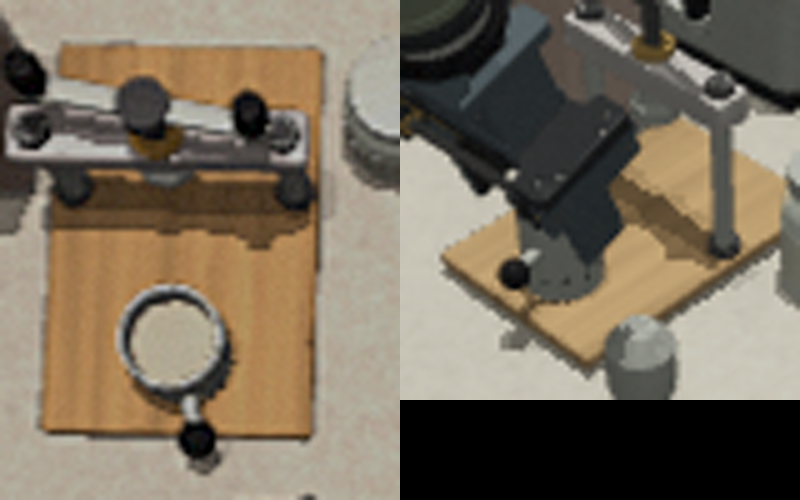

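The mould is out and upright: its rim is centred at crop (171,340) and the knob at (198,438), pointing slightly right.

```bash
python3 - <<'E'
from h import *
np.set_printoptions(precision=1,suppress=True)
t=cv2.imread('pics/t3.png')
def P(u,v):return 245+u/5,150+v/5
c=onz('top',*P(171,339),105);k=onz('top',*P(198,438),65)
print('rim',c,'w',onz('top',*P(117,340),105)-onz('top',*P(225,340),105),'knob',k,np.linalg.norm((k-c)[:2]),np.degrees(np.arctan2(*(k-c)[1::-1])))
# rack mask: outline
q=np.array([onz('top',u,v,24) for u,v in((397,143),(443,148),(440,230),(388,225))]);print(q.mean(0),np.linalg.norm(np.diff(q,axis=0),axis=1))
T=cv2.imread('pics/top0.png')[130:240,375:455]
S=cv2.imread('pics/side0.png')[220:305,340:450]
C=np.zeros((550,800,3),np.uint8);C[:,:400]=cv2.resize(T,None,fx=5,fy=5,interpolation=cv2.INTER_CUBIC)
B=cv2.resize(S,(400,309),interpolation=cv2.INTER_CUBIC);C[:309,400:]=B
cv2.imwrite('pics/crop4.png',C)
E
```

```text
rim [494.8 195.8 105. ] w [ 0.2 63.   0. ] knob [440.8 183.2  65. ] 55.467807525579424 -166.8575378298586
[ 605.9 -225.3   24. ] [145.9 262.1 159. ]
```

View pics/crop4.png

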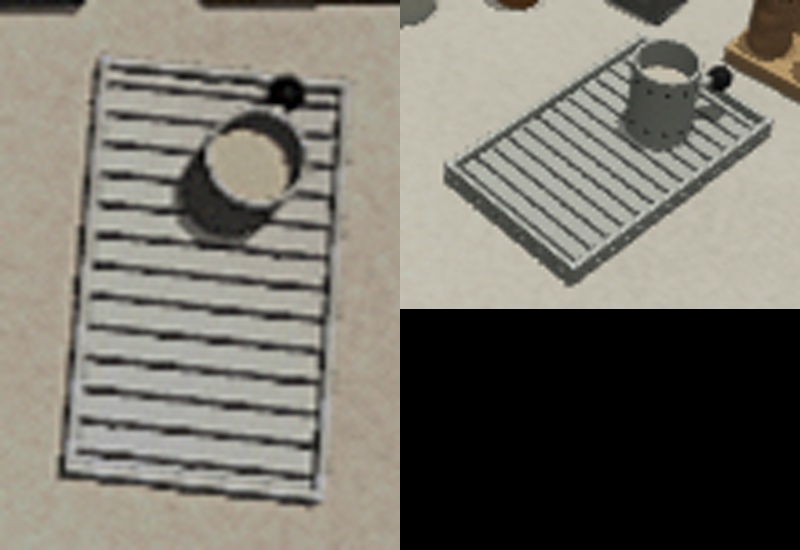

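The rack corners in the crop are (98,60), (343,85), (321,500) and (63,475), and mould2 stands on the far half. The near half is free.

```bash
python3 - <<'E'
from h import *
np.set_printoptions(precision=1,suppress=True)
q=np.array([onz('top',375+u/5,130+v/5,24) for u,v in((98,60),(343,85),(321,500),(63,475))])[:,:2]
s=np.array([onz('side',340+u*110/400,220+v*85/309,24) for u,v in((45,165),(172,265),(372,122))])[:,:2]
print(q,s);c=q.mean(0);ax=(q[0]+q[1]-q[2]-q[3])/2;L=np.linalg.norm(ax);ax/=L
print(c,L,np.degrees(np.arctan2(ax[1],ax[0])),'target',c-65*ax, s.shape,(s[0]+s[2])/2)
p0=[380.4,61.2,230.3];R0=tool(179.7,0,-20);Rt=tool(180)
print(rel(p0,R0,[450,196,230],Rt),rel(p0,R0,[495,196,190],Rt))
E
```

```text
[[ 749.1 -160.3]
 [ 731.4 -314.7]
 [ 467.  -287. ]
 [ 482.8 -130. ]] [[ 486.3 -133. ]
 [ 472.1 -286. ]
 [ 733.3 -322.1]]
[ 607.6 -223. ] 266.9080654250437 -6.232271930641161 target [ 542.9 -215.9] (3, 2) [ 609.8 -227.6]
[  0.1  20.   -0.3 -64.6 135.1  24.1] [  0.1  20.   -0.3 -93.2 135.3  77.1]
```

Emit:
carry_out(
  commands=[
    [0,20,0,-65,135,24,1],
    [0,20,0,-65,135,24,1],
    [0,20,0,-65,135,24,1],
    [0,20,0,-65,135,24,1],
    [0,20,0,-65,135,24,1],
    [0,20,0,-93,135,77,1],
    [0,20,0,-93,135,77,1],
    [0,20,0,-93,135,77,1],
    [0,20,0,-93,135,77,1],
  ],
)

```text
time_s: 16.1
ee_pos: [493.6, 200.4, 189.7]
ee_rot: [180.0, 0.0, 180.0]
force: [-0.4, 0.4, -0.2]
gripper_width: 90.9
gripper_force: 0.0
```

Emit:
carry_out(
  commands=[
    [0,0,0,-1.5,-4.5,15,1],
    [0,0,0,-1.5,-4.5,40,1],
    [0,0,0,-1.5,-4.5,65,1],
    [0,0,0,-1.5,-4.5,90,1],
    [0,0,0,-1.5,-4.5,112,1],
    [0,0,0,-1.5,-4.5,126,1],
    [0,0,0,-1.5,-4.5,131,1],
    [0,0,0,-1.5,-4.5,131,1],
    [0,0,0,-1.5,-4.5,131,-1],
    [0,0,0,-1.5,-4.5,131,-1],
    [0,0,0,-1.5,-4.5,131,-1],
    [0,0,0,-1.5,-4.5,131,-1],
    [0,0,0,-1.5,-4.5,131,-1],
  ],
  force=40,
)

```text
time_s: 17.4
ee_pos: [497.1, 197.6, 59.0]
ee_rot: [179.8, 0.1, 179.9]
force: [-1.9, 5.5, 4.8]
gripper_width: 60.9
gripper_force: 40.0
```

Emit:
carry_out(
  commands=[
    [0,0,0,0,0,-3,-1],
    [0,0,0,0,0,-10,-1],
    [0,0,0,0,0,-20,-1],
    [0,0,0,0,0,-35,-1],
    [0,0,0,0,0,-50,-1],
    [0,0,0,0,0,-62,-1],
    [0,0,0,0,0,-70,-1],
    [0,0,0,0,0,-70,-1],
    [0,0,0,0,0,-70,-1],
  ],
)

```text
time_s: 18.3
ee_pos: [496.0, 195.9, 127.8]
ee_rot: [-180.0, -0.0, 180.0]
force: [0.0, 0.1, -7.5]
gripper_width: 61.0
gripper_force: 40.0
```

Emit:
carry_out(
  commands=[
    [0,0,0,-1,-8,0,-1],
    [0,0,0.5,-3,-24,0,-1],
    [0,0,1,-5,-46,0,-1],
    [0,0,1.5,-8,-72,0,-1],
    [0,0,2,-11,-98,0,-1],
    [0,0,2,-14,-124,0,-1],
    [0,0,2.5,-17,-150,0,-1],
    [0,0,3,-20,-176,0,-1],
    [0,0,3,-23,-202,0,-1],
    [0,0,3.5,-26,-228,0,-1],
    [0,0,4,-29,-254,0,-1],
    [0,0,4,-32,-280,0,-1],
    [0,0,4.5,-35,-306,0,-1],
    [0,0,5,-38,-332,0,-1],
    [0,0,5.5,-41,-358,0,-1],
    [0,0,6,-44,-382,0,-1],
    [0,0,6,-46,-401,0,-1],
    [0,0,6,-47,-413,0,-1],
    [0,0,6,-47,-413,0,-1],
    [0,0,6,-47,-413,0,-1],
  ],
)

```text
time_s: 20.3
ee_pos: [542.6, -216.4, 127.7]
ee_rot: [179.9, -0.0, 173.9]
force: [-0.3, 0.1, -6.7]
gripper_width: 61.1
gripper_force: 40.0
```

Emit:
carry_out(
  commands=[
    [0,0,0,0,0,8,-1],
    [0,0,0,0,0,20,-1],
    [0,0,0,0,0,32,-1],
    [0,0,0,0,0,44,-1],
    [0,0,0,0,0,55,-1],
    [0,0,0,0,0,64,-1],
    [0,0,0,0,0,69,-1],
    [0,0,0,0,0,72,-1],
    [0,0,0,0,0,73,-1],
    [0,0,0,0,0,74,-1],
    [0,0,0,0,0,75,-1],
    [0,0,0,0,0,75,-1],
  ],
)

```text
time_s: 21.5
ee_pos: [543.2, -216.9, 53.2]
ee_rot: [180.0, 0.0, 174.0]
force: [0.6, -0.4, -6.1]
gripper_width: 61.1
gripper_force: 40.0
```

```bash
python3 - <<'E'
from h import *
t=grab_frame('top')[130:240,365:455,::-1]; s=grab_frame('side')[210:300,340:450,::-1]
C=np.zeros((550,800,3),np.uint8);C[:,:400]=cv2.resize(t,(400,550));C[:327,400:]=cv2.resize(s,(400,327),interpolation=cv2.INTER_CUBIC)
cv2.imwrite('pics/c5.png',C)
E
```

```text
(no output)
```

View pics/c5.png

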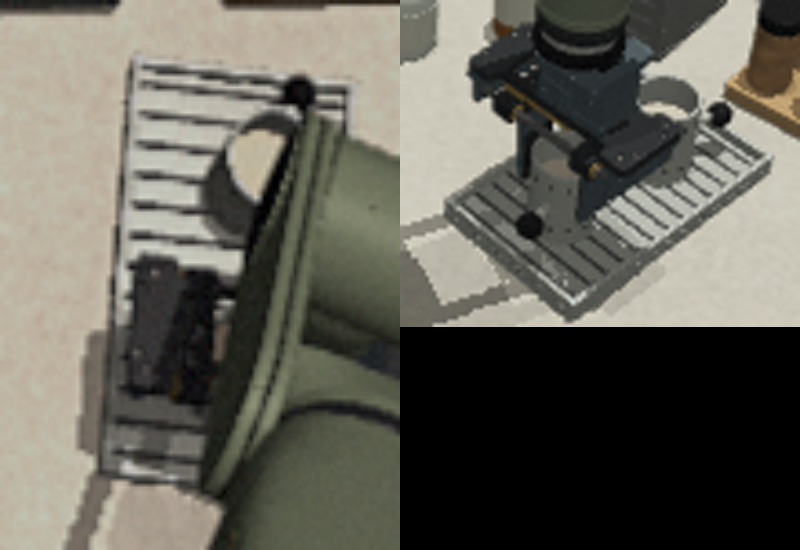

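The mould is inside the rack's near half (side crop about 560,200), about 2 mm above the floor and clear of mould2. I'll lower it gently.

Emit:
carry_out(
  commands=[
    [0,0,0,0,0,0.7,-1],
    [0,0,0,0,0,1.4,-1],
    [0,0,0,0,0,2,-1],
    [0,0,0,0,0,2.5,-1],
    [0,0,0,0,0,2.5,-1],
  ],
)

```text
time_s: 22.1
ee_pos: [543.2, -216.8, 51.0]
ee_rot: [180.0, 0.0, 174.0]
force: [-1.2, 1.5, -1.9]
gripper_width: 61.0
gripper_force: 40.0
```

Contact has begun. I'll go slightly lower and release.

Emit:
carry_out(
  commands=[
    [0,0,0,0,0,0.5,-1],
    [0,0,0,0,0,1,-1],
    [0,0,0,0,0,1,-1],
  ],
)

```text
time_s: 22.4
ee_pos: [543.2, -216.8, 50.9]
ee_rot: [180.0, 0.1, 174.0]
force: [-4.4, 1.8, 5.9]
gripper_width: 61.2
gripper_force: 40.0
```

Emit:
carry_out(
  commands=[
    [0,0,0,0,0,0,1],
    [0,0,0,0,0,0,1],
    [0,0,0,0,0,0,1],
    [0,0,0,0,0,0,1],
    [0,0,0,0,0,0,1],
    [0,0,0,0,0,-10,1],
    [0,0,0,0,0,-25,1],
    [0,0,0,0,0,-45,1],
    [0,0,0,0,0,-70,1],
    [0,0,0,0,0,-100,1],
    [0,0,0,0,0,-130,1],
    [0,0,0,0,0,-170,1],
    [0,0,0,40,40,-200,1],
    [0,0,0,80,80,-220,1],
    [0,0,0,120,120,-230,1],
    [0,0,0,150,160,-230,1],
    [0,0,0,150,160,-230,1],
    [0,0,0,150,160,-230,1],
  ],
)

```text
time_s: 24.2
ee_pos: [408.6, -39.7, 281.1]
ee_rot: [179.9, 0.1, 174.2]
force: [0.9, -0.8, 0.4]
gripper_width: 90.9
gripper_force: 0.0
```

```bash
python3 - <<'E'
from h import *
print(state()['force'])
t=grab_frame('top')[80:300,200:520,::-1]
cv2.imwrite('pics/c6.png',cv2.resize(t,None,fx=2.5,fy=2.5,interpolation=cv2.INTER_CUBIC))
E
```

```text
[ 0.90926571 -0.82733349  0.40284438]
```

View pics/c6.png

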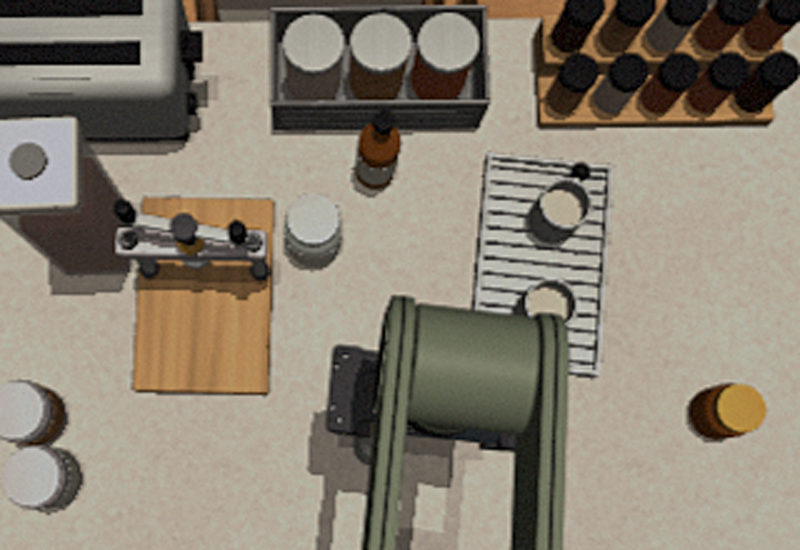

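The mould stands on the rack's near half (549,300), the ram is still up, and everything in view is where it stood. The mill is hidden under the hand, which is well above it and reads no contact force. I'll hand in.

```bash
python3 -c "
from workcell import workorder
print(workorder.job_done())"
```

```text
the job is handed in; nothing more can be done
None
```

I handed the job in at about 24 s with the ram wound up about 30 mm and the mould standing on the draining rack beside the other one; nothing in view had moved, the mill was hidden under the hand in the last picture, and no verdict came back.

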